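Fill the front row of the sloping stock tray and close its cover

ROBOT

A 7-joint arm with a two-finger parallel gripper is mounted at the origin on a cart in front of the work surface, level with it; the furniture and walls round the work are solid. World frame = base frame: x ahead of the robot, y to its left, z up, the work surface at z = 0. Lengths are in mm, angles in rad, forces in N, time in s.
With the tool pointing down it reaches from about 400 to 850 mm from the base axis. Payload 10.4 kg.
Tool frame: the origin (TCP) lies on the centre line of the jaws, within the pads' length; the fingertips stand robot.nose_length ahead of it and the grasp point (between the pads) lies 6 mm ahead of it (robot.nose_length is the distance from the TCP to the fingertips, in mm); z points along the fingers, y is the direction in which the jaws open and shut (so a half turn about z gives the same grasp; the last joint's range is limited). The gripper opens to 85 mm and grips with 20 to 120 N. Pads are 22 mm wide; open, the fingers measure 114 mm over their backs; the gripper's body (76 mm by 85 mm) begins 54 mm behind the grasp point. The pads swing forward as they close: fully open they stand 13 mm farther back than shut.
Start: joints at [-1.279, 0.332, -0.065, 1.46, 0.022, 1.35, -0.088], TCP at [193.503, 594.31, 256.338] pointing down, gripper open.
Joint ranges: [-2.6, 2.6], [-0.5, 2.12], [-1.47, 1.34], [0.16, 2.42], [-1.27, 4.41], [0.06, 2.06], [-2.6, 2.6]. Speed limits (rad/s): [2.22, 2.22, 2.79, 2.79, 3.14, 3.14, 3.14].

INTERFACE

Orientations are given as a 3x3 rotation matrix whose columns are the frame's x, y, z axes.
In Python, from bench import robot gives the robot as it stands.
- The arm moves only by the tool drive_tool, never from a script. Its argument "moves" is a list of rows, each a list of 5 numbers: the shift along the tool's x, y, z in m, then the turn about the tool's z in rad, then the opening, from 0 (shut) to 1 (fully open). In form: [[x, y, z, yaw, hand], ...]. A call has 1 to 20 rows; each row is the pose to reach, as a shift and turn from the pose commanded when the call began, along the tool's axes at that moment; what a row does not reach only later rows make up. A row lasts 1/12 s, in which the tool goes at most 41.7 mm and 7.16 degrees, less where a joint would pass 70% of its speed; a pose out of reach is approached as far as the arm can. A call with a gripper value outside its range is refused whole. The fingers move at their own pace and stop on an object; the grip force is fixed at half the most. Time passes only in rows, so rows that repeat a pose let the fingers close. It gives the time, the measured TCP pose, the force and the opening at its end, in the units of the state.
- robot.get_state(): the state, without advancing time (a new reading comes with each control period).
- robot.camera(name): name is "scene" or "side" or "wrist"; returns (picture, depth): 400x640x3 uint8, blue, green, red; 400x640 float32, mm along the optical axis (not along the pixel's ray), 0 where there is no reading.
- robot.camera_model(name): a dict with "intrinsics" (3x3 intrinsics, pixels), "position" and "attitude" of the camera in the world. Camera axes: x right, y down, z forward; pixel columns grow to the right and rows downward; lengths in mm; the calibration is good to about 2 mm. A picture is of the moment at which its call begins: read the wrist's pose just before it. camera_model takes no time and is no camera call; for the wrist camera it gives the pose at the moment of the call.
- robot.job_done(): hands the job in, once; it reports no verdict.
Trained networks look in the newest picture that a camera, given by its name, has taken for a name from the list of things; names that differ only in an ending like _2 or _b are one class to them, and where a whole thing is asked for, a point or a joint stands for the part that bears it (a point fixed in the world has none). Each returns a list of dicts, best first, with "conf" (0 to 1); they miss things now and then, are a little off and sometimes report something else, mostly with a low value. They report only what shows in the picture. A call takes as long as a camera call.
- robot.spot_in(camera, thing): "point" ([row, column] in pixels, amid what is visible of it).
- robot.cut_out(camera, thing): "mask" (400x640 bool, what is visible of it) and "point" ([row, column] in pixels, amid what is visible of it).
- robot.mark_of(camera, thing): "point" ([row, column] in pixels: a listed point, or the origin of a listed thing).
The state is a dict: "t": time; "joint_positions": joint angles; "dq": joint speeds; "tau": joint torques, N m; "ee_pos": TCP position; "orientation": TCP orientation; "ft_force": force on the tool from outside, world axes, zero at the start; "torque": the same for the moment, N m; "grip_width": finger opening in mm.
Only numpy, scipy, OpenCV 4.12 (cv2) and the standard library are available. Lean on these libraries where they do the work, as an engineer would, in place of code of your own. Each camera call takes 0.05 s, during which the arm holds its last target. There are 200 camera calls.

TASK

Fill the empty front row of the sloping blue stock tray with the three loose white couplings: one in each lane, lying lengthwise in its cradle (pointing up the slope) with its lower end at the front lip, so that the three make a neat row. Then close the clear cover fully. Leave the couplings of the upper row and the other things on the desk where they are.

Things in the scene. Friction and masses are not known exactly. Their poses are not given: they have to be found in the camera images.
- stock_tray: blue steel parts tray on a bolted stand, its floor rising away from the robot at 22 deg. Origin on the floor at the inside of the front (lower) lip, mid-width, 72 above the desk; x up the slope, y left, z square off the floor. Inside 134 (x) by 138 (y); walls 36 high, front lip 7 high, 2.5 thick. A 7 high bar at x = 77 to 80 parts the empty front row from the full upper row
- cover (a joint): clear plastic cover of the tray with metal edges and a red finger tab, hinged on the tray's upper edge; 141 from hinge to front edge, 143 wide, 3 thick. 0 = closed, flat on the tray's walls; grows as it opens, at most 2.3 rad. A stiff hinge: it stays where it is left (about 0.2 N m moves it). It starts wide open
- cover_tab (a point): middle of the cover's red finger tab, 147 from the hinge axis. The tab is 44 wide, 5 thick and reaches 15 past the cover's front edge. x points from the tab to the hinge in the plane of the cover, z is the normal of its outer face (up off the tray when closed)
- cover_hinge (a point): middle of the hinge axis, in the tray's frame at x = 138.5, z = 36; axes as for the tab
- lane_1 (a point): the left lane's place in the front row, on the tray floor under the middle of a coupling that lies 1 mm off the front lip (26 up from the lip); axes as the tray's. Lanes are 44 apart with separators 7 high; in each, two round rails 18 apart with tops 5 high cradle a coupling, its axis 16 above the floor
- lane_2 (a point): the middle lane's place in the front row, on the tray floor under the middle of a coupling that lies 1 mm off the front lip (26 up from the lip); axes as the tray's. Lanes are 44 apart with separators 7 high; in each, two round rails 18 apart with tops 5 high cradle a coupling, its axis 16 above the floor
- lane_3 (a point): the right lane's place in the front row, on the tray floor under the middle of a coupling that lies 1 mm off the front lip (26 up from the lip); axes as the tray's. Lanes are 44 apart with separators 7 high; in each, two round rails 18 apart with tops 5 high cradle a coupling, its axis 16 above the floor
- coupling_1_mid (a point): middle of a loose white plastic conduit coupling, a tube 50 long and 27 across with a slight waist, 30 g, lying on its side on the desk; its axis is y. All three are alike
- coupling_2_mid (a point): middle of a loose white plastic conduit coupling, a tube 50 long and 27 across with a slight waist, 30 g, lying on its side on the desk; its axis is y. All three are alike
- coupling_3_mid (a point): middle of a loose white plastic conduit coupling, a tube 50 long and 27 across with a slight waist, 30 g, lying on its side on the desk; its axis is y. All three are alike
- upper_1: white coupling of the same kind already lying in the tray's upper row; stays there. Origin on its side, y along its axis
- upper_2: white coupling of the same kind already lying in the tray's upper row; stays there. Origin on its side, y along its axis
- upper_3: white coupling of the same kind already lying in the tray's upper row; stays there. Origin on its side, y along its axis
- tape_green: roll of green tape lying flat on the desk, 66 across, 15 high; origin under its centre; bystander
- tape_black: roll of black tape lying flat on the desk, 70 across, 18 high; origin under its centre; bystander
- padlock: brass padlock lying on the desk, 62x40x17; origin under its middle; bystander

How it is judged:
By the outcome, as a careful person would: the job done as asked, in the order asked, and still so for the second after the job is handed in, with the robot touching nothing.
It also fails if it takes over 58 s, if anything falls off the work surface, if the arm or the gripper's body presses on something with over 40 N, if the wrist force passes 120 N, or if a joint passes its speed limit or range.

## Working session

There is one attempt and no reset: what is moved stays moved. The work goes in short steps, Python scripts to look and compute and a tool call to move; the robot and the scene stay as the last step left them, time stands still between calls to the robot, and variables do not carry over. Pictures are saved under pics/ and viewed, on a budget of 10 in all, crops included, one or two more only if the job needs it, and the job is handed in when it is done.

Besides the shell and the picture viewer there is one more tool, called after "Call:" as name(argument=value, ...), one argument or row to a line, values as JSON. drive_tool: Moves the arm, as the interface text tells. Its arguments: {"type":"object","properties":{"moves":{"type":"array","items":{"type":"array","items":{"type":"number"}}}},"required":["moves"]}

```bash
ls; mkdir -p pics; cat > h.py <<'E'
import numpy as np, cv2
from bench import robot
np.set_printoptions(precision=4,suppress=True)
def unp(cm,D,r,c,w=2):
    r=int(round(r));c=int(round(c))
    p=D[max(0,r-w):r+w+1,max(0,c-w):c+w+1]; p=p[p>0]
    if len(p)==0: return None
    z=np.median(p); K=np.array(cm['intrinsics'])
    v=np.linalg.inv(K)@np.array([c,r,1])*z
    return np.array(cm['attitude'])@v+np.array(cm['position'])
def cloud(cm,D,m):
    r,c=np.nonzero(m&(D>0)); z=D[r,c]; K=np.array(cm['intrinsics'])
    v=(np.linalg.inv(K)@np.stack([c,r,np.ones_like(c)])*z)
    return (np.array(cm['attitude'])@v).T+np.array(cm['position'])
E
python3 - <<'E'
from h import *
s=robot.get_state(); print({k:np.array(v) for k,v in s.items()}); print(robot.nose_length)
for n in ['scene','side']:
    I,D=robot.camera(n); cm=robot.camera_model(n); np.savez(f'{n}.npz',I=I,D=D)
    print(n,np.array(cm['position']),np.array(cm['attitude']))
    cv2.imwrite(f'pics/{n}0.png',I)
    for t in ['coupling_1_mid','lane_1','lane_2','lane_3','stock_tray','cover_tab','cover_hinge','tape_green','tape_black','padlock']:
        for d in robot.mark_of(n,t)[:4]:
            print(t,round(d['conf'],2),np.round(d['point']),unp(cm,D,*d['point']))
print(robot.get_state()['t'])
E
```

```text
pics
{'t': array(0.), 'joint_positions': array([-1.2786,  0.3329, -0.0647,  1.4609,  0.0216,  1.3499, -0.0885]), 'dq': array([ 0.    , -0.0007,  0.0012, -0.0009,  0.0005,  0.0014, -0.0011]), 'tau': array([  0.0001, -62.5446,   0.0496, -39.1602,   0.0163,   0.0099,
         0.    ]), 'ee_pos': array([193.4227, 593.9579, 255.5133]), 'orientation': array([[-0.9509,  0.3096, -0.0004],
       [ 0.3096,  0.9509, -0.0014],
       [-0.0001, -0.0014, -1.    ]]), 'ft_force': array([ 0.0804, -0.281 , -0.1565]), 'torque': array([ 0.0379, -0.0066, -0.0387]), 'grip_width': array(85.2629)}
25.0
scene [-326.1607 -521.034   606.2026] [[ 0.6025 -0.3375  0.7232]
 [-0.7978 -0.2312  0.5568]
 [-0.0207 -0.9125 -0.4086]]
coupling_1_mid 0.66 [254. 231.] [358.6939 272.1722  21.6983]
lane_1 0.8 [209. 325.] [586.9572 164.5876  79.6425]
lane_1 0.59 [205. 313.] [582.149  198.9347  83.7051]
lane_1 0.55 [210. 345.] [603.236  114.8093  83.7282]
lane_2 0.8 [209. 325.] [586.9572 164.5876  79.6425]
lane_2 0.59 [205. 313.] [582.149  198.9347  83.7051]
lane_2 0.55 [210. 345.] [603.236  114.8093  83.7282]
lane_3 0.8 [209.
[... 831 characters left out ...]
46. 306.] [582.4117 204.3514  82.3066]
lane_2 0.66 [216. 293.] [611.1991 133.7653  89.2572]
lane_2 0.56 [229. 302.] [591.3371 162.1044  80.5683]
lane_3 0.69 [246. 306.] [582.4117 204.3514  82.3066]
lane_3 0.66 [216. 293.] [611.1991 133.7653  89.2572]
lane_3 0.56 [229. 302.] [591.3371 162.1044  80.5683]
cover_tab 0.96 [179. 251.] [668.2212 189.0409 310.3077]
cover_hinge 0.55 [222. 256.] [669.6184 221.2738 220.3598]
tape_green 0.56 [209. 263.] [670.9205 145.4681 140.4803]
tape_green 0.26 [248. 304.] [586.6457 209.3284  83.0302]
tape_black 0.64 [200. 347.] [480.7035  36.9582  -0.6005]
padlock 0.79 [166. 263.] [698.6427 -64.4363  13.3093]
padlock 0.46 [214. 296.] [605.0564 124.3353  81.7559]
1.1
```

View pics/scene0.png

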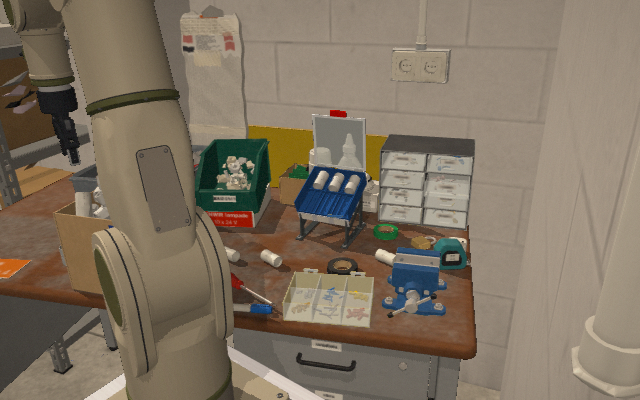

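View pics/side0.png

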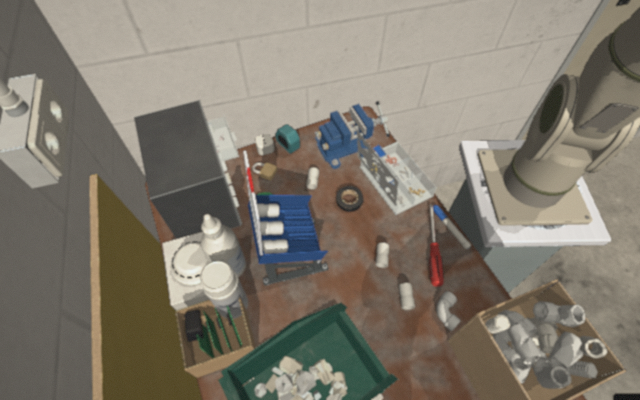

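Both pictures show the three loose couplings at side pixels (406,295), (382,254) and (313,179), in (col,row). The tray is at (288,228) with its cover upright at (252,195) and the red tab at (251,179). Next I measure the coupling axes and the tray's pose.

```bash
cat > m1.py <<'E'
from h import *
from scipy.optimize import least_squares
d=np.load('side.npz'); I=d['I'];D=d['D']; cm=robot.camera_model('side')
hsv=cv2.cvtColor(I,cv2.COLOR_BGR2HSV)
rr,cc=np.mgrid[:400,:640]
for n,(c,r) in enumerate([(406,295),(382,254),(313,179)],1):
    m=(np.hypot(rr-r,cc-c)<28)&(hsv[...,1]<60)&(hsv[...,2]>120)
    P=cloud(cm,D,m); P=P[(P[:,2]>8)&(P[:,2]<34)]
    T=P[P[:,2]>18]
    R=cv2.minAreaRect(P[:,:2].astype(np.float32))
    print(n,len(P),'mean',P.mean(0),'zmax',np.percentile(P[:,2],97),'rect',np.round(R[0],1),np.round(R[1],1),round(R[2],1))
    u,s,v=np.linalg.svd(T[:,:2]-T[:,:2].mean(0)); print('  top mean',T.mean(0),'axis deg',np.degrees(np.arctan2(v[0,1],v[0,0])))
for nm in ['side','scene']:
    d=np.load(nm+'.npz'); I=d['I'];D=d['D']; cm=robot.camera_model(nm); hsv=cv2.cvtColor(I,cv2.COLOR_BGR2HSV)
    m=(hsv[...,0]>100)&(hsv[...,0]<125)&(hsv[...,1]>140)
    P=cloud(cm,D,m); P=P[(P[:,2]>60)&(P[:,0]>520)&(P[:,0]<740)&(P[:,1]>60)&(P[:,1]<280)]
    print(nm,len(P),P.min(0),P.max(0)); np.save(nm+'_blue.npy',P)
    # yaw+height of floor with fixed tilt 22: robust
    t=np.radians(22)
    f=lambda q:(P[:,2]-72-np.tan(t)*((P[:,0]-600)*np.cos(q[0])+(P[:,1]-160)*np.sin(q[0])-q[1]))
    R=least_squares(f,[0.2,-20],loss='soft_l1',f_scale=2); q=R.x
    a=(P[:,0]-600)*np.cos(q[0])+(P[:,1]-160)*np.sin(q[0])-q[1]; b=-(P[:,0]-600)*np.sin(q[0])+(P[:,1]-160)*np.cos(q[0])
    fl=abs(R.fun if False else f(q))<6
    print(' yaw',q,'lip pt',600+q[1]*np.cos(q[0]),160+q[1]*np.sin(q[0]),'floor b range',np.percentile(b[fl],[0,2,98,100]),'a',np.percentile(a[fl],[0,2,98,100]), 'all b',b.min(),b.max())
E
python3 m1.py
```

```text
1 279 mean [367.6584 294.8295  23.0976] zmax 27.694865574623897 rect [366.3 293.5] [50.5 26.2] 89.8
  top mean [367.4901 294.5108  23.7777] axis deg 89.94494187722809
2 221 mean [409.563  196.6201  23.3149] zmax 27.083090413809465 rect [408.9 195.5] [51.2 25.7] 79.4
  top mean [409.6162 196.1621  23.5927] axis deg 80.03647483361499
3 180 mean [561.3697 -27.7577  21.8278] zmax 27.895787008218846 rect [552.2 -44. ] [103.6  45.4] 52.6
  top mean [567.1972 -22.8943  24.152 ] axis deg 81.49978641717334
side 2211 [544.6037  91.3346  68.214 ] [685.009  258.9955 151.0834]
 yaw [  0.3383 -39.2507] lip pt 562.973846805831 146.97383913900183 floor b range [-64.8316 -61.6479  78.1312  82.4553] a [  0.2515   6.1023 119.3077 140.3808] all b -69.42728614350408 83.09011081613599
scene 2024 [539.3193  86.2958  71.376 ] [699.4949 255.3731 157.2569]
 yaw [  0.2067 -43.5101] lip pt 557.4164203401676 151.06866748972487 floor b range [-66.4639 -65.0128  76.5672  78.4654] a [  5.2085   7.3582 132.3075 138.4146] all b -67.7539658440482 79.70863052616441
```

Call:
drive_tool(
  moves=[
    [-0.04,-0.04,0,0,1],
    [-0.08,-0.08,0,0,1],
    [-0.11,-0.12,0,0,1],
    [-0.13,-0.16,0,0,1],
    [-0.15,-0.2,0,0,1],
    [-0.17,-0.24,0,0,1],
    [-0.19,-0.26,0,0,1],
    [-0.2,-0.28,0,0,1],
    [-0.2,-0.28,0,0,1],
    [-0.2,-0.28,0,0,1],
    [-0.2,-0.28,0,0,1],
  ],
)

```text
t: 2.02
ee_pos: [297.1, 266.1, 256.7]
orientation: [[-0.95, 0.311, 0.001], [0.311, 0.95, 0.001], [-0.0, 0.002, -1.0]]
ft_force: [-0.1, 1.0, -0.6]
grip_width: 85.4
```

```bash
cat > wr.py <<'E'
from h import *
import sys
cm=robot.camera_model('wrist'); I,D=robot.camera('wrist'); cv2.imwrite(f'pics/{sys.argv[1]}.png',I); np.savez(sys.argv[1]+'.npz',I=I,D=D,pos=cm['position'],att=cm['attitude'],K=cm['intrinsics'])
print(cm['position'],cm['attitude'],cm['intrinsics'])
for t in sys.argv[2:]:
    for d in robot.mark_of('wrist',t)[:4]: print(t,round(d['conf'],2),np.round(d['point']),unp(cm,D,*d['point']))
    if 'coupling' in t:
        for d in robot.cut_out('wrist',t)[:4]:
            P=cloud(cm,D,d['mask']); P=P[(P[:,2]>5)]
            if len(P)<30: continue
            R=cv2.minAreaRect(P[:,:2].astype(np.float32)); print('mask',round(d['conf'],2),P.mean(0),'rect',np.round(R[0],1),np.round(R[1],1),round(R[2],1),P[:,2].max())
E
python3 wr.py w1 coupling_1_mid
```

```text
[223.1179 289.4801 375.2129] [[ 0.3102  0.9059  0.2885]
 [ 0.9507 -0.2959 -0.0931]
 [ 0.001   0.3031 -0.953 ]] [[280.2565   0.     317.6725]
 [  0.     280.2565 202.5322]
 [  0.       0.       1.    ]]
coupling_1_mid 0.91 [217. 350.] [361.3432 289.9639  26.034 ]
mask 0.55 [362.3027 292.5864  24.5977] rect [365.1 292.7] [26.5 49.1] 1.3 29.451911164066416
```

View pics/w1.png

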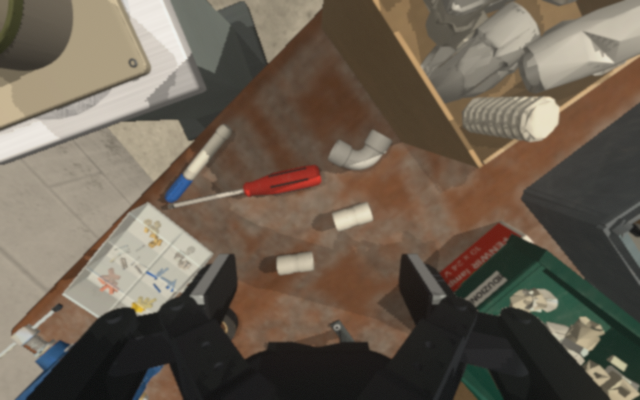

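The wrist picture shows coupling 1 at (350,217) and coupling 2 at (295,263). The side and wrist measurements of coupling 1 agree on (366,293) with its axis at 91°. I'll grip it end to end: the finger backs (28 mm from the coupling's middle) would hit the tray wall (25 mm) on a crosswise grip in the outer lanes.

Call:
drive_tool(
  moves=[
    [-0.029,0.024,0.03,-0.12,1],
    [-0.057,0.047,0.06,-0.24,1],
    [-0.057,0.047,0.09,-0.337,1],
    [-0.057,0.047,0.12,-0.337,1],
    [-0.057,0.047,0.15,-0.337,1],
    [-0.057,0.047,0.18,-0.337,1],
    [-0.057,0.047,0.21,-0.337,1],
    [-0.057,0.047,0.226,-0.337,1],
    [-0.057,0.047,0.226,-0.337,1],
    [-0.057,0.047,0.226,-0.337,0.3],
    [-0.057,0.047,0.226,-0.337,0.1],
    [-0.057,0.047,0.226,-0.337,0],
    [-0.057,0.047,0.226,-0.337,0],
    [-0.057,0.047,0.226,-0.337,0],
    [-0.057,0.047,0.226,-0.337,0],
    [-0.057,0.047,0.226,-0.337,0],
  ],
)

```text
t: 3.5
ee_pos: [366.6, 294.4, 32.1]
orientation: [[-1.0, -0.022, 0.002], [-0.022, 1.0, 0.003], [-0.002, 0.003, -1.0]]
ft_force: [-1.0, 0.3, 5.1]
grip_width: 48.6
```

Call:
drive_tool(
  moves=[
    [0,0,-0.03,0,0],
    [0,0,-0.07,0,0],
    [0,0,-0.11,0,0],
    [-0.02,-0.02,-0.14,0,0],
    [-0.04,-0.045,-0.17,0,0],
    [-0.06,-0.07,-0.2,0,0],
    [-0.08,-0.095,-0.23,0,0],
    [-0.1,-0.12,-0.25,0,0],
    [-0.117,-0.128,-0.25,0,0],
    [-0.117,-0.128,-0.25,0,0],
    [-0.117,-0.128,-0.25,0,0],
    [-0.117,-0.128,-0.25,0,0],
  ],
)

```text
t: 4.5
ee_pos: [485.0, 168.4, 280.6]
orientation: [[-1.0, -0.023, -0.0], [-0.023, 1.0, 0.001], [0.0, 0.001, -1.0]]
ft_force: [-0.4, -0.7, -0.4]
grip_width: 48.6
```

```bash
python3 wr.py w2 lane_1 stock_tray cover_tab cover_hinge; python3 -c "
from h import *
s=robot.get_state(); print(s['t'],s['ee_pos'],s['grip_width'],s['joint_positions'])"
```

```text
[407.2358 165.9325 399.0578] [[-0.0234  0.9528  0.3028]
 [ 0.9997  0.0223  0.0073]
 [ 0.0002  0.3029 -0.953 ]] [[280.2565   0.     317.6725]
 [  0.     280.2565 202.5322]
 [  0.       0.       1.    ]]
stock_tray 0.21 [294. 177.] [472.7274 114.9152 309.6109]
cover_tab 0.2 [291. 242.] [473.4545 138.1767 305.9523]
4.75 [485.0049 168.4265 280.2105] 48.78258775327889 [-0.7908  0.0628  0.3872  1.7352 -0.0246  1.3485  1.1955]
```

View pics/w2.png

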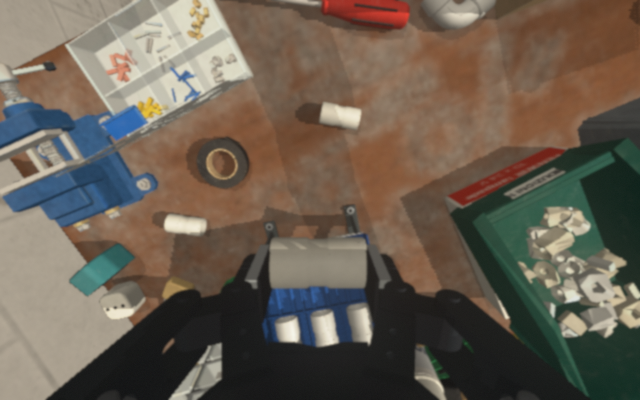

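The tray is hidden between the fingers at (315,310); coupling 2 is at (341,116) and coupling 3 at (186,225). I'll turn to the placing yaw and stand right of the tray for a clear view.

Call:
drive_tool(
  moves=[
    [-0.01,-0.02,0,0.12,0],
    [-0.025,-0.04,0,0.24,0],
    [-0.04,-0.06,0,0.36,0],
    [-0.055,-0.08,0,0.48,0],
    [-0.07,-0.1,0,0.6,0],
    [-0.085,-0.11,0,0.72,0],
    [-0.1025,-0.11,0,0.84,0],
    [-0.1025,-0.11,0,0.96,0],
    [-0.1025,-0.11,0,1.08,0],
    [-0.1025,-0.11,0,1.2,0],
    [-0.1025,-0.11,0,1.32,0],
    [-0.1025,-0.11,0,1.344,0],
    [-0.1025,-0.11,0,1.344,0],
  ],
)

```text
t: 5.83
ee_pos: [590.3, 60.6, 280.2]
orientation: [[-0.249, 0.969, -0.0], [0.969, 0.249, 0.0], [0.0, -0.0, -1.0]]
ft_force: [0.1, 0.1, 0.5]
grip_width: 48.2
```

```bash
python3 wr.py w3 lane_1 stock_tray cover_tab cover_hinge upper_1; python3 - <<'E'
from h import *
s=robot.get_state(); print(s['t'],s['ee_pos'],s['grip_width'],s['joint_positions'])
d=np.load('w2.npz'); I=d['I'];D=d['D']; cm=dict(position=d['pos'],attitude=d['att'],intrinsics=d['K'])
hsv=cv2.cvtColor(I,cv2.COLOR_BGR2HSV); rr,cc=np.mgrid[:400,:640]
for n,(c,r) in [(2,(341,116)),(3,(186,225))]:
    m=(np.hypot(rr-r,cc-c)<32)&(hsv[...,1]<70)&(hsv[...,2]>110)
    P=cloud(cm,D,m); P=P[(P[:,2]>6)&(P[:,2]<36)]
    R=cv2.minAreaRect(P[:,:2].astype(np.float32)); print(n,P.mean(0),np.round(R[0],1),np.round(R[1],1),R[2],P[:,2].max())
E
```

```text
[570.8276 135.0938 398.6151] [[ 0.9685  0.2376  0.0751]
 [ 0.2491 -0.9228 -0.2939]
 [-0.0005  0.3033 -0.9529]] [[280.2565   0.     317.6725]
 [  0.     280.2565 202.5322]
 [  0.       0.       1.    ]]
lane_1 0.67 [133. 344.] [603.706  122.3563  83.1224]
lane_1 0.66 [ 45. 347.] [582.8983 205.6502  82.7088]
lane_1 0.63 [ 92. 345.] [593.1683 162.8907  82.7186]
stock_tray 0.7 [ 88. 320.] [566.6578 160.6384  76.2282]
cover_hinge 0.86 [ 82. 469.] [679.6523 187.2242 160.8076]
upper_1 0.88 [ 37. 434.] [648.3353 216.7007 138.0407]
upper_1 0.82 [ 88. 428.] [656.9616 178.5671 140.4057]
upper_1 0.66 [260. 315.] [587.0174  66.5022 272.7696]
upper_1 0.62 [134. 417.] [662.2257 140.1911 138.0046]
6.1333 [590.446   60.103  280.3266] 48.77403958429088 [-0.6964  0.2779  0.638   1.5433 -0.1675  1.3757  0.2062]
2 [409.0324 194.3844  25.1461] [409.4 194.3] [50.3 26.9] 80.4417724609375 29.441161605996854
3 [564.2117 -24.0475  23.6631] [567.2 -25.2] [50.7 26.1] 82.055419921875 29.479760950302534
```

View pics/w3.png

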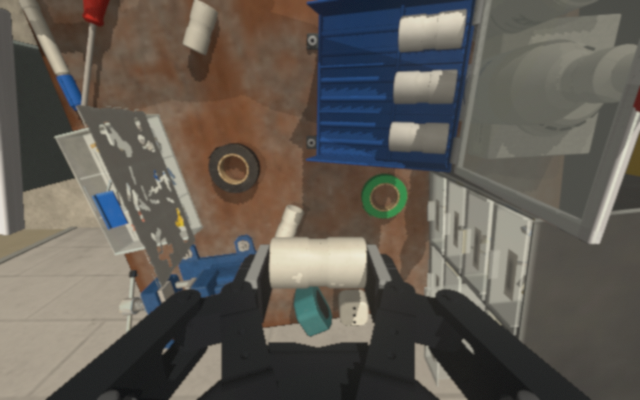

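The tray shows clearly: lanes at (346,45), (345,92) and (344,133), hinge at (469,82). The three lanes agree with the hinge and the given sizes: tray yaw 0.245, lip origin about (569,158), floor height 83 against 81.7 expected. Coupling 3 is at (567,-25), axis 82°. Placing the first one in lane 3.

Call:
drive_tool(
  moves=[
    [0.025,0.014,0,0,0],
    [0.055,0.0285,0,0,0],
    [0.0555,0.0285,0.03,0,0],
    [0.0555,0.0285,0.06,0,0],
    [0.0555,0.0285,0.09,0,0],
    [0.0555,0.0285,0.115,0,0],
    [0.0555,0.0285,0.13,0,0],
    [0.0555,0.0285,0.14,0,0],
    [0.0555,0.0285,0.146,0,0],
    [0.0555,0.0285,0.15,0,0],
    [0.0555,0.0285,0.15,0,0],
  ],
)

```text
t: 7.05
ee_pos: [604.5, 120.9, 130.3]
orientation: [[-0.247, 0.969, 0.0], [0.969, 0.247, 0.0], [0.0, 0.0, -1.0]]
ft_force: [0.6, -0.6, 0.1]
grip_width: 48.4
```

Call:
drive_tool(
  moves=[
    [0,0,0.002,0,0],
    [0,0,0.002,0,0],
    [0,0,0.002,0,0],
  ],
)

```text
t: 7.3
ee_pos: [604.8, 121.0, 129.0]
orientation: [[-0.247, 0.969, 0.001], [0.969, 0.247, 0.001], [0.0, 0.001, -1.0]]
ft_force: [0.1, -0.8, -0.7]
grip_width: 48.8
```

Call:
drive_tool(
  moves=[
    [0,0,0,0,0.6],
    [0,-0.001,0,0,0.62],
    [0,-0.0025,0,0,0.66],
    [0,-0.004,0,0,0.7],
    [0,-0.006,0,0,0.74],
    [0,-0.008,0,0,0.78],
    [0,-0.008,0,0,0.78],
    [0,-0.01,0,0,0.78],
    [0,-0.012,0,0,0.78],
    [0,-0.012,0,0,0.78],
  ],
)

```text
t: 8.13
ee_pos: [592.5, 117.9, 128.3]
orientation: [[-0.246, 0.969, -0.0], [0.969, 0.246, 0.0], [0.0, -0.0, -1.0]]
ft_force: [-0.4, 0.5, 0.3]
grip_width: 66.3
```

```bash
python3 - <<'E'
from h import *
for n in ['scene','side']:
    I,D=robot.camera(n); np.savez(n+'1.npz',I=I,D=D)
    c=I[150:290,230:370] if n=='side' else I[140:250,270:410]
    if n=='side': a=cv2.resize(c,(400,400),interpolation=3)
    else: b=cv2.resize(c,(400,400*110//140),interpolation=3)
b=cv2.copyMakeBorder(b,0,400-b.shape[0],0,0,0)
cv2.imwrite('pics/p4.png',np.hstack([a,b]))
E
```

```text
(no output)
```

View pics/p4.png

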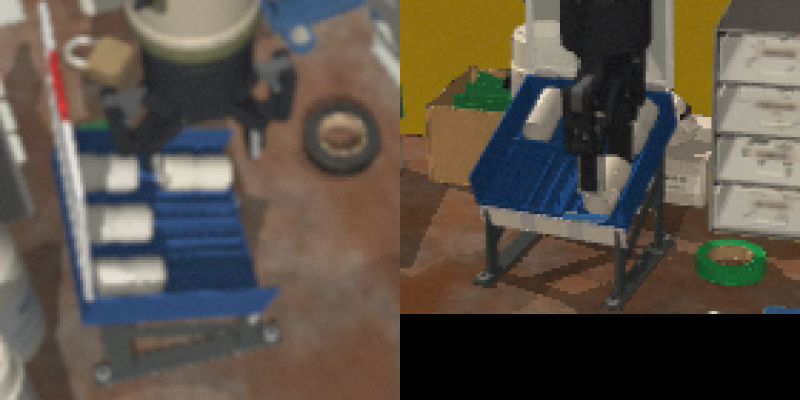

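The coupling lies in lane 3 near the lip (side crop at (195,175)). I'll nudge it downhill to the lip.

Call:
drive_tool(
  moves=[
    [0,-0.0015,0,0,0.78],
    [0,-0.003,0,0,0.78],
    [0,-0.004,0,0,0.78],
    [0,-0.004,0,0,0.78],
  ],
)

```text
t: 8.57
ee_pos: [588.7, 116.9, 128.3]
orientation: [[-0.246, 0.969, -0.0], [0.969, 0.246, 0.0], [0.0, -0.0, -1.0]]
ft_force: [1.0, 0.2, -0.4]
grip_width: 66.5
```

Call:
drive_tool(
  moves=[
    [0,-0.0015,0,0,0.78],
    [0,-0.003,0,0,0.78],
    [0,-0.003,0,0,0.78],
  ],
)

```text
t: 8.82
ee_pos: [585.8, 116.2, 128.3]
orientation: [[-0.246, 0.969, -0.0], [0.969, 0.246, 0.0], [0.0, -0.0, -1.0]]
ft_force: [0.1, 0.1, -0.3]
grip_width: 66.4
```

Call:
drive_tool(
  moves=[
    [0,0,-0.03,0,0.78],
    [0,0,-0.07,0,0.8],
    [-0.02,-0.005,-0.11,0,1],
    [-0.04,-0.01,-0.14,0,1],
    [-0.058,-0.015,-0.15,0,1],
    [-0.058,-0.015,-0.15,0,1],
    [-0.058,-0.015,-0.15,0,1],
  ],
)

```text
t: 9.4
ee_pos: [586.0, 55.3, 279.1]
orientation: [[-0.244, 0.97, 0.002], [0.97, 0.244, 0.001], [0.0, 0.002, -1.0]]
ft_force: [0.7, 1.0, -1.4]
grip_width: 85.4
```

```bash
cat > tray.py <<'E'
from h import *
import sys
psi=0.245; O=np.array([569.2,157.6,72]); t=np.radians(22)
X=np.array([np.cos(psi)*np.cos(t),np.sin(psi)*np.cos(t),np.sin(t)]); Y=np.array([-np.sin(psi),np.cos(psi),0]); R=np.stack([X,Y,np.cross(X,Y)],1)
if __name__=='__main__':
    cm=robot.camera_model('wrist'); I,D=robot.camera('wrist'); cv2.imwrite(f'pics/{sys.argv[1]}.png',I); np.savez(sys.argv[1]+'.npz',I=I,D=D,pos=cm['position'],att=cm['attitude'],K=cm['intrinsics'])
    hsv=cv2.cvtColor(I,cv2.COLOR_BGR2HSV)
    P=(cloud(cm,D,np.ones(D.shape,bool))-O)@R
    m=((hsv[...,1]<90)&(hsv[...,2]>90)); 
    P=(cloud(cm,D,m)-O)@R
    P=P[(P[:,0]>-15)&(P[:,0]<135)&(abs(P[:,1])<66)&(P[:,2]>12)&(P[:,2]<45)]
    for k in (1,0,-1):
        for lo,hi in((-15,72),(66,136)):
            q=P[(abs(P[:,1]-44*k)<20)&(P[:,0]>lo)&(P[:,0]<hi)]
            if len(q)<20: continue
            T=q[q[:,2]>np.percentile(q[:,2],60)]; c=np.polyfit(T[:,0],T[:,1],1)
            print('lane',2-k,'n',len(q),'x',np.percentile(q[:,0],[1,50,99]),'ymid',np.mean(T[:,1]),'slope deg',np.degrees(np.arctan(c[0])),'z',np.percentile(q[:,2],[5,95]))
    print(robot.get_state()['t'],robot.get_state()['ee_pos'])
E
python3 tray.py w5
```

```text
lane 1 n 2302 x [ 81.2926 107.1969 130.0656] ymid 44.41083016586323 slope deg -0.08458845291097132 z [22.6248 30.8426]
lane 2 n 1789 x [ 80.9535 106.6793 129.3928] ymid 0.849789153982666 slope deg -0.6753296721368223 z [23.5653 30.9719]
lane 3 n 1211 x [ 0.104  25.5818 49.2994] ymid -42.26578074676616 slope deg -1.2087355661985881 z [22.0245 31.0818]
lane 3 n 1577 x [ 82.3156 108.0473 130.7955] ymid -43.0368966041952 slope deg -0.26380132440710596 z [22.6193 31.1058]
9.45 [585.5387  56.6767 277.8933]
```

Placed coupling: tray x 0.1–49.3, in its cradle, so it is at the lip. Now coupling 3, with a check of the space around it.

```bash
python3 - <<'E'
from h import *
d=np.load('w5.npz'); I=d['I'];D=d['D']; cm=dict(position=d['pos'],attitude=d['att'],intrinsics=d['K'])
hsv=cv2.cvtColor(I,cv2.COLOR_BGR2HSV)
m=(hsv[...,1]<70)&(hsv[...,2]>110); P=cloud(cm,D,m)
q=P[(abs(P[:,0]-567)<45)&(abs(P[:,1]+25)<45)&(P[:,2]>6)&(P[:,2]<34)]
print(len(q),cv2.minAreaRect(q[:,:2].astype(np.float32)),q[:,2].max()) if len(q)>20 else print(len(q))
d=np.load('w2.npz'); cm=dict(position=d['pos'],attitude=d['att'],intrinsics=d['K'])
P=cloud(cm,d['D'],d['D']>0)
c=np.array([567.2,-25.2]); a=np.radians(82); u=np.array([np.cos(a),np.sin(a)]); v=np.array([-u[1],u[0]])
L=(P[:,:2]-c)@u; W=(P[:,:2]-c)@v
for lo in range(-80,80,10): 
    k=(L>=lo)&(L<lo+10)&(abs(W)<45)&(P[:,2]<200); kk=k&(abs(W)<15)
    print(lo,P[k,2].max().round() if k.any() else None,P[kk,2].max().round() if kk.any() else None)
E
```

```text
593 ((567.7971801757812, -25.05370330810547), (50.030418395996094, 27.132354736328125), 82.75102233886719) 29.690828578313017
-80 82.0 3.0
-70 75.0 3.0
-60 14.0 3.0
-50 11.0 4.0
-40 3.0 3.0
-30 29.0 29.0
-20 29.0 29.0
-10 29.0 29.0
0 29.0 29.0
10 29.0 29.0
20 29.0 29.0
30 3.0 3.0
40 3.0 3.0
50 3.0 2.0
60 3.0 3.0
70 3.0 3.0
```

Call:
drive_tool(
  moves=[
    [-0.025,-0.012,0,-0.12,1],
    [-0.05,-0.025,0,-0.24,1],
    [-0.0742,-0.0377,0.02,-0.36,1],
    [-0.0742,-0.0377,0.04,-0.48,1],
    [-0.0742,-0.0377,0.06,-0.6,1],
    [-0.0742,-0.0377,0.08,-0.72,1],
    [-0.0742,-0.0377,0.1,-0.84,1],
    [-0.0742,-0.0377,0.12,-0.96,1],
    [-0.0742,-0.0377,0.14,-1.08,1],
    [-0.0742,-0.0377,0.16,-1.194,1],
    [-0.0742,-0.0377,0.19,-1.194,1],
    [-0.0742,-0.0377,0.22,-1.194,1],
    [-0.0742,-0.0377,0.24,-1.194,1],
    [-0.0742,-0.0377,0.246,-1.194,1],
    [-0.0742,-0.0377,0.246,-1.194,1],
    [-0.0742,-0.0377,0.246,-1.194,0.3],
    [-0.0742,-0.0377,0.246,-1.194,0],
    [-0.0742,-0.0377,0.246,-1.194,0],
    [-0.0742,-0.0377,0.246,-1.194,0],
    [-0.0742,-0.0377,0.246,-1.194,0],
  ],
)

```text
t: 11.12
ee_pos: [568.7, -24.7, 34.1]
orientation: [[-0.992, 0.127, 0.003], [0.127, 0.992, 0.001], [-0.003, 0.001, -1.0]]
ft_force: [-0.8, 0.0, 5.0]
grip_width: 48.3
```

Call:
drive_tool(
  moves=[
    [0,0,-0.03,0,0],
    [0,0,-0.06,0,0],
    [0,0.01,-0.09,0.12,0],
    [0,0.03,-0.12,0.24,0],
    [0,0.05,-0.15,0.36,0],
    [0,0.07,-0.18,0.48,0],
    [0,0.09,-0.205,0.6,0],
    [0,0.11,-0.205,0.72,0],
    [0,0.13,-0.205,0.84,0],
    [0,0.15,-0.205,0.96,0],
    [0,0.17,-0.205,1.08,0],
    [-0.0007,0.19,-0.205,1.194,0],
    [-0.0007,0.19,-0.205,1.194,0],
    [-0.0007,0.19,-0.17,1.194,0],
    [-0.0007,0.19,-0.14,1.194,0],
    [-0.0007,0.19,-0.115,1.194,0],
    [-0.0007,0.19,-0.105,1.194,0],
    [-0.0007,0.19,-0.1,1.194,0],
    [-0.0007,0.19,-0.1,1.194,0],
  ],
)

```text
t: 12.7
ee_pos: [592.5, 163.3, 132.6]
orientation: [[-0.247, 0.969, -0.0], [0.969, 0.247, 0.0], [0.0, -0.0, -1.0]]
ft_force: [-0.2, 0.4, 0.7]
grip_width: 48.7
```

Call:
drive_tool(
  moves=[
    [0,0,0.0015,0,0],
    [0,0,0.0015,0,0.6],
    [0,-0.001,0.0015,0,0.62],
    [0,-0.0025,0.0015,0,0.66],
    [0,-0.004,0.0015,0,0.7],
    [0,-0.006,0.0015,0,0.74],
    [0,-0.008,0.0015,0,0.78],
    [0,-0.009,0.0015,0,0.78],
    [0,-0.011,0.0015,0,0.78],
    [0,-0.013,0.0015,0,0.78],
    [0,-0.015,0.0015,0,0.78],
    [0,-0.0165,0.0015,0,0.78],
    [0,-0.018,0.0015,0,0.78],
    [0,-0.018,0.0015,0,0.78],
  ],
)

```text
t: 13.87
ee_pos: [574.7, 159.0, 130.8]
orientation: [[-0.246, 0.969, -0.0], [0.969, 0.246, 0.0], [0.0, -0.0, -1.0]]
ft_force: [-0.5, -0.1, 0.4]
grip_width: 66.4
```

Call:
drive_tool(
  moves=[
    [0,0,-0.03,0,0.78],
    [0,0,-0.07,0,0.8],
    [-0.03,-0.005,-0.11,0,1],
    [-0.065,-0.01,-0.14,0,1],
    [-0.1,-0.0147,-0.15,0,1],
    [-0.1026,-0.0147,-0.15,0,1],
    [-0.1026,-0.0147,-0.15,0,1],
    [-0.1026,-0.0147,-0.15,0,1],
  ],
)

```text
t: 14.53
ee_pos: [586.1, 55.4, 280.8]
orientation: [[-0.245, 0.97, 0.0], [0.97, 0.245, 0.0], [0.0, 0.0, -1.0]]
ft_force: [0.3, 0.4, 0.2]
grip_width: 85.3
```

```bash
python3 tray.py w6
```

```text
lane 1 n 2259 x [ 81.0854 107.0793 129.9631] ymid 44.4973141295349 slope deg 0.1878755507817531 z [22.7673 30.745 ]
lane 2 n 1352 x [ 0.8428 26.3061 49.7558] ymid 1.6095085571700616 slope deg -0.6652891729280029 z [23.1415 31.0293]
lane 2 n 1753 x [ 81.3741 106.9564 129.7946] ymid 0.5737410048093455 slope deg -0.30751119539572747 z [23.4823 30.9994]
lane 3 n 1201 x [ 0.0442 25.2362 49.3438] ymid -42.16466577919148 slope deg -0.7616071271014095 z [21.7788 31.0903]
lane 3 n 1554 x [ 82.4522 107.9337 130.8515] ymid -43.06550500142371 slope deg -0.41069390868705274 z [22.4965 31.0553]
14.5833 [585.7937  56.7124 280.2825]
```

Lane 2 is in place too (x 0.8–49.8). Now coupling 2.

Call:
drive_tool(
  moves=[
    [0.018,-0.018,0,-0.12,1],
    [0.04,-0.036,0,-0.24,1],
    [0.062,-0.054,0,-0.36,1],
    [0.084,-0.07,0,-0.48,1],
    [0.106,-0.086,0,-0.6,1],
    [0.128,-0.102,0,-0.72,1],
    [0.15,-0.12,0,-0.84,1],
    [0.1775,-0.1376,0.02,-0.96,1],
    [0.1775,-0.1376,0.05,-1.08,1],
    [0.1775,-0.1376,0.08,-1.155,1],
    [0.1775,-0.1376,0.11,-1.155,1],
    [0.1775,-0.1376,0.15,-1.155,1],
    [0.1775,-0.1376,0.18,-1.155,1],
    [0.1775,-0.1376,0.2,-1.155,1],
    [0.1775,-0.1376,0.2,-1.155,1],
  ],
)

```text
t: 15.83
ee_pos: [405.7, 193.5, 76.6]
orientation: [[-0.986, 0.164, -0.006], [0.164, 0.986, -0.005], [0.005, -0.006, -1.0]]
ft_force: [-0.3, -0.1, -0.4]
grip_width: 85.5
```

Call:
drive_tool(
  moves=[
    [0,0,0.025,0,1],
    [0,0,0.04,0,1],
    [0,0,0.045,0,1],
    [0,0,0.045,0,1],
  ],
)

```text
t: 16.17
ee_pos: [408.3, 194.5, 35.6]
orientation: [[-0.986, 0.165, -0.001], [0.165, 0.986, -0.001], [0.001, -0.001, -1.0]]
ft_force: [-1.0, -0.2, -0.5]
grip_width: 85.5
```

Call:
drive_tool(
  moves=[
    [-0.001,0,0.002,0,1],
    [-0.001,0,0.002,0,0.3],
    [-0.001,0,0.002,0,0],
    [-0.001,0,0.002,0,0],
    [-0.001,0,0.002,0,0],
    [-0.001,0,0.002,0,0],
    [-0.001,0,0.002,0,0],
  ],
)

```text
t: 16.75
ee_pos: [410.4, 194.3, 34.9]
orientation: [[-0.986, 0.166, 0.001], [0.166, 0.986, 0.001], [-0.0, 0.001, -1.0]]
ft_force: [-2.9, -1.9, 12.0]
grip_width: 48.4
```

Call:
drive_tool(
  moves=[
    [0,0,-0.03,0,0],
    [0,0,-0.07,0,0],
    [0,0,-0.11,0.12,0],
    [-0.02,0.005,-0.145,0.24,0],
    [-0.04,0.01,-0.18,0.36,0],
    [-0.06,0.015,-0.205,0.48,0],
    [-0.08,0.02,-0.205,0.6,0],
    [-0.1,0.025,-0.205,0.72,0],
    [-0.12,0.03,-0.205,0.84,0],
    [-0.14,0.035,-0.205,0.96,0],
    [-0.16,0.038,-0.205,1.08,0],
    [-0.168,0.0405,-0.205,1.157,0],
    [-0.168,0.0405,-0.205,1.157,0],
    [-0.168,0.0405,-0.17,1.157,0],
    [-0.168,0.0405,-0.14,1.157,0],
    [-0.168,0.0405,-0.115,1.157,0],
    [-0.168,0.0405,-0.105,1.157,0],
    [-0.168,0.0405,-0.1,1.157,0],
    [-0.168,0.0405,-0.1,1.157,0],
  ],
)

```text
t: 18.33
ee_pos: [581.9, 206.1, 133.9]
orientation: [[-0.246, 0.969, -0.001], [0.969, 0.246, -0.0], [0.0, -0.0, -1.0]]
ft_force: [-0.2, 0.2, 0.1]
grip_width: 48.7
```

Call:
drive_tool(
  moves=[
    [0,0,0.002,0,0],
    [0,0,0.002,0,0.6],
    [0,-0.001,0.002,0,0.62],
    [0,-0.0025,0.002,0,0.66],
    [0,-0.004,0.002,0,0.7],
    [0,-0.006,0.002,0,0.74],
    [0,-0.008,0.002,0,0.78],
    [0,-0.009,0.002,0,0.78],
    [0,-0.011,0.002,0,0.78],
    [0,-0.013,0.002,0,0.78],
    [0,-0.015,0.002,0,0.78],
    [0,-0.0165,0.002,0,0.78],
    [0,-0.018,0.002,0,0.78],
    [0,-0.018,0.002,0,0.78],
  ],
)

```text
t: 19.5
ee_pos: [564.6, 201.5, 131.8]
orientation: [[-0.245, 0.97, -0.0], [0.97, 0.245, 0.0], [0.0, -0.0, -1.0]]
ft_force: [0.0, 0.9, -0.1]
grip_width: 66.7
```

Call:
drive_tool(
  moves=[
    [0,0,-0.03,0,0.78],
    [0,0,-0.07,0,0.8],
    [-0.03,0,-0.11,0,1],
    [-0.07,0.005,-0.145,0,1],
    [-0.11,0.01,-0.16,0,1],
    [-0.13,0.014,-0.18,0,1],
    [-0.13,0.014,-0.2,0,1],
    [-0.13,0.014,-0.2,0,1],
    [-0.13,0.014,-0.2,0,1],
  ],
)

```text
t: 20.25
ee_pos: [610.8, 78.2, 332.9]
orientation: [[-0.243, 0.97, 0.002], [0.97, 0.243, 0.001], [0.0, 0.002, -1.0]]
ft_force: [-0.1, -0.1, -0.8]
grip_width: 85.4
```

```bash
python3 tray.py w7; python3 - <<'E'
from h import *
from tray import O,R
Hh=O+R@np.array([138.5,0,36]); print('hinge est',Hh)
for n in ['scene','side','wrist']:
    cm=robot.camera_model(n); I,D=robot.camera(n); np.savez(n+'2.npz',I=I,D=D)
    for d in robot.mark_of(n,'cover_tab')[:2]: print(n,d['conf'],d['point'],unp(cm,D,*d['point']))
    # red tab
    hsv=cv2.cvtColor(I,cv2.COLOR_BGR2HSV); m=((hsv[...,0]<8)|(hsv[...,0]>172))&(hsv[...,1]>150)&(hsv[...,2]>90)
    P=cloud(cm,D,m); P=P[(abs(P[:,0]-680)<100)&(abs(P[:,1]-185)<80)&(P[:,2]>200)]
    print(n,'red',len(P), (P.mean(0),P.min(0),P.max(0)) if len(P) else '')
# what's around behind cover
d=np.load('side2.npz'); cm=robot.camera_model('side'); P=cloud(cm,d['D'],d['D']>0)
s=(P[:,:2]-Hh[:2])@np.array([np.cos(.245),np.sin(.245)]); l=(P[:,:2]-Hh[:2])@np.array([-np.sin(.245),np.cos(.245)])
for lo in range(-60,160,20):
    print(lo,[ (round(float(np.percentile(P[k,2],98))) if k.sum()>3 else None) for a in range(-100,100,40) for k in [(s>=lo)&(s<lo+20)&(l>=a)&(l<a+40)]])
E
```

```text
lane 1 n 1005 x [ 1.0413 26.1829 50.1753] ymid 45.52674728562167 slope deg -1.000122062213426 z [23.0256 30.7015]
lane 1 n 1253 x [ 81.602  107.2781 130.4182] ymid 44.3667701420621 slope deg -0.15756254417379512 z [23.9014 30.8208]
lane 2 n 904 x [ 1.0078 25.8181 49.8253] ymid 1.4974374007402456 slope deg -0.9090888548669994 z [21.9083 30.9632]
lane 2 n 1106 x [ 81.0847 106.4493 130.1128] ymid 0.7241030323810903 slope deg -0.02226874207409304 z [23.0057 31.0707]
lane 3 n 862 x [ 0.1158 26.0614 49.3094] ymid -42.109619446676874 slope deg -0.9538252365925645 z [20.5699 31.1807]
lane 3 n 1015 x [ 82.3214 107.1493 131.111 ] ymid -43.091259902662884 slope deg 0.2712704333874573 z [22.0914 31.0773]
20.3 [610.1743  79.3332 331.5127]
hinge est [680.697  185.4768 157.2616]
scene 0.85 [115.2, 338.5] [669.1966 180.9744 300.1895]
scene 0.51 [190.6, 338.3] [644.1088 164.6076 108.9589]
scene red 100 (array([668.7251, 182.1086, 305.0497]), array([661.8983, 160.9425, 296.0742]), array([677.3073, 203.3505, 313.1756]))
side 0.55 [178.1, 253.6] [722.345  -36.0653  -1.0239]
side red 61 (array([669.0381, 191.2569, 310.8005]), array([663.6999, 167.1005, 302.0039]), array([674.4979, 206.7575, 314.1967]))
wrist 0.73 [92.7, 496.0] [668.3961 183.6545 309.4848]
wrist red 1547 (array([668.494 , 187.5485, 311.367 ]), array([662.8469, 162.6789, 297.6937]), array([677.076 , 205.1548, 315.7229]))
-60 [570, 565, 132, 132, 135]
-40 [423, 140, 140, 139, 145]
-20 [297, 298, 313, 310, 296]
0 [188, 176, 182, 179, 191]
20 [18, 1, 2, 1, 2]
40 [205, 2, 152, 140, 154]
60 [205, None, 224, 188, 170]
80 [205, None, 227, 193, 170]
100 [205, None, 160, 149, 170]
120 [205, 88, 90, 88, 50]
140 [205, 88, 90, 89, 51]
```

All three read x 0–50 in the tray frame, within 1° and at the right height. The upper row is unchanged. The tab is at (668,185,306), so the cover leans 5° toward the robot. I'll go behind it with closed, turned fingers and swing it down.

Call:
drive_tool(
  moves=[
    [0,0,-0.035,-0.12,0.5],
    [0,0,-0.06,-0.24,0],
    [0,0,-0.06,-0.36,0],
    [0,0.01,-0.06,-0.48,0],
    [0.01,0.03,-0.06,-0.6,0],
    [0.02,0.05,-0.06,-0.72,0],
    [0.035,0.07,-0.06,-0.84,0],
    [0.05,0.09,-0.06,-0.96,0],
    [0.065,0.11,-0.06,-1.08,0],
    [0.08,0.124,-0.06,-1.2,0],
    [0.0864,0.1243,-0.06,-1.32,0],
    [0.0864,0.1243,-0.06,-1.44,0],
    [0.0864,0.1243,-0.06,-1.571,0],
    [0.0864,0.1243,-0.06,-1.571,0],
    [0.0864,0.1243,-0.06,-1.571,0],
  ],
)

```text
t: 21.85
ee_pos: [709.5, 193.3, 391.4]
orientation: [[-0.97, -0.242, -0.001], [-0.242, 0.97, 0.0], [0.001, 0.0, -1.0]]
ft_force: [-0.0, -1.0, -0.3]
grip_width: 0.3
```

Call:
drive_tool(
  moves=[
    [0,0,0.035,0,0],
    [0,0,0.07,0,0],
    [0,0,0.0746,0,0],
    [0.015,0,0.0746,0,0],
    [0.031,0,0.0746,0,0],
    [0.0425,0,0.0765,0,0],
    [0.054,0,0.0787,0,0],
    [0.065,0,0.082,0,0],
    [0.076,0,0.0867,0,0],
    [0.076,0,0.0867,0,0],
  ],
)

```text
t: 22.68
ee_pos: [635.0, 174.2, 306.6]
orientation: [[-0.97, -0.242, 0.0], [-0.242, 0.97, 0.001], [-0.001, 0.001, -1.0]]
ft_force: [0.5, -0.4, 0.3]
grip_width: 0.3
```

```bash
python3 - <<'E'
from h import *
for n in ['scene','side']:
    cm=robot.camera_model(n); I,D=robot.camera(n)
    hsv=cv2.cvtColor(I,cv2.COLOR_BGR2HSV); m=((hsv[...,0]<8)|(hsv[...,0]>172))&(hsv[...,1]>150)&(hsv[...,2]>90)
    P=cloud(cm,D,m); P=P[(abs(P[:,0]-640)<120)&(abs(P[:,1]-180)<80)&(P[:,2]>150)]
    print(n,'red',len(P), (P.mean(0),P.min(0),P.max(0)) if len(P) else '')
E
```

```text
scene red 98 (array([614.7909, 169.1121, 290.4128]), array([606.4543, 146.2706, 281.9306]), array([624.2931, 191.0489, 298.0048]))
side red 89 (array([614.5492, 179.6021, 295.3748]), array([608.7049, 150.5639, 284.2138]), array([620.4282, 230.8218, 370.112 ]))
```

The cover follows (63°). Continuing along the arc.

Call:
drive_tool(
  moves=[
    [0.0105,0,0.0055,0,0],
    [0.0204,0,0.0118,0,0],
    [0.0298,0,0.019,0,0],
    [0.0385,0,0.0269,0,0],
    [0.0464,0,0.0356,0,0],
    [0.0536,0,0.045,0,0],
    [0.0599,0,0.0549,0,0],
    [0.0654,0,0.0653,0,0],
    [0.0699,0,0.0762,0,0],
    [0.0734,0,0.0875,0,0],
    [0.0759,0,0.099,0,0],
    [0.0775,0,0.1106,0,0],
    [0.0775,0,0.1106,0,0],
  ],
)

```text
t: 23.87
ee_pos: [559.8, 155.3, 192.0]
orientation: [[-0.97, -0.244, -0.003], [-0.244, 0.97, -0.001], [0.003, -0.001, -1.0]]
ft_force: [-0.2, 0.4, -1.7]
grip_width: -0.2
```

```bash
python3 - <<'E'
from h import *
for n in ['scene','side']:
    cm=robot.camera_model(n); I,D=robot.camera(n)
    hsv=cv2.cvtColor(I,cv2.COLOR_BGR2HSV); m=((hsv[...,0]<8)|(hsv[...,0]>172))&(hsv[...,1]>150)&(hsv[...,2]>90)
    P=cloud(cm,D,m); P=P[(abs(P[:,0]-590)<120)&(abs(P[:,1]-180)<80)&(P[:,2]>80)]
    print(n,'red',len(P), (np.median(P,0),P.min(0),P.max(0)) if len(P) else '')
E
```

```text
scene red 68 (array([533.6284, 148.799 , 167.8177]), array([521.7747, 129.4591, 163.2698]), array([547.6434, 170.1515, 170.2702]))
side red 57 (array([533.8213, 167.2272, 168.0177]), array([525.7259, 132.8679, 165.2665]), array([539.8336, 213.8834, 260.9489]))
```

Call:
drive_tool(
  moves=[
    [0.0005,0,0.0118,0,0],
    [0,0,0.02,0,0],
    [-0.0006,0,0.0275,0,0],
    [-0.002,0,0.035,0,0],
    [-0.0039,0,0.042,0,0],
    [-0.0055,0,0.046,0,0],
    [-0.0068,0,0.049,0,0],
    [-0.0068,0,0.049,0,0],
  ],
)

```text
t: 24.63
ee_pos: [567.3, 157.2, 144.7]
orientation: [[-0.97, -0.245, -0.001], [-0.245, 0.97, -0.0], [0.001, -0.0, -1.0]]
ft_force: [0.1, -0.2, -0.3]
grip_width: -0.1
```

Call:
drive_tool(
  moves=[
    [0,0,0.001,0,0],
    [0,0,0.002,0,0],
    [0,0,0.003,0,0],
    [0,0,0.003,0,0],
  ],
)

```text
t: 24.97
ee_pos: [567.4, 157.3, 142.6]
orientation: [[-0.97, -0.245, 0.0], [-0.245, 0.97, 0.0], [-0.0, 0.0, -1.0]]
ft_force: [0.2, -0.4, 0.7]
grip_width: 0.1
```

Call:
drive_tool(
  moves=[
    [0,0,0.001,0,0],
    [0,0,0.002,0,0],
    [0,0,0.003,0,0],
    [0,0,0.003,0,0],
  ],
)

```text
t: 25.3
ee_pos: [567.8, 157.4, 141.1]
orientation: [[-0.97, -0.245, 0.001], [-0.245, 0.97, 0.001], [-0.001, 0.001, -1.0]]
ft_force: [-5.3, -1.7, 12.7]
grip_width: 0.4
```

Call:
drive_tool(
  moves=[
    [0,0,0.001,0,0],
    [0,0,0.002,0,0],
    [0,0,0.002,0,0],
  ],
)

```text
t: 25.55
ee_pos: [567.9, 157.4, 140.6]
orientation: [[-0.97, -0.245, 0.002], [-0.245, 0.97, 0.002], [-0.002, 0.001, -1.0]]
ft_force: [-11.7, -3.6, 27.2]
grip_width: -0.1
```

A firm stop at 27 N, directed along the cover's normal. Backing off and checking.

Call:
drive_tool(
  moves=[
    [0,0,-0.01,0,0],
    [0,0,-0.04,0,0],
    [0.02,0,-0.08,0,0],
    [0.04,0,-0.12,0,0],
    [0.06,0,-0.15,0,0],
    [0.06,0,-0.18,0,0],
    [0.06,0,-0.21,0,0],
    [0.06,0,-0.21,0,0],
    [0.06,0,-0.21,0,0],
  ],
)

```text
t: 26.3
ee_pos: [509.7, 142.7, 349.1]
orientation: [[-0.97, -0.245, 0.003], [-0.245, 0.97, 0.002], [-0.003, 0.001, -1.0]]
ft_force: [0.8, 0.2, -1.1]
grip_width: -0.1
```

```bash
python3 - <<'E'
from h import *
from tray import O,R
s=robot.get_state(); print(s['t'],s['ee_pos'],s['ft_force'])
out=[]
for n in ['scene','side']:
    cm=robot.camera_model(n); I,D=robot.camera(n)
    hsv=cv2.cvtColor(I,cv2.COLOR_BGR2HSV); m=((hsv[...,0]<8)|(hsv[...,0]>172))&(hsv[...,1]>150)&(hsv[...,2]>90)
    P=(cloud(cm,D,m)-O)@R; P=P[(abs(P[:,0])<40)&(abs(P[:,1])<40)&(P[:,2]>15)&(P[:,2]<90)]
    print(n,'tab in tray frame',len(P), np.median(P,0) if len(P) else '')
    c=I[150:290,230:370] if n=='side' else I[140:250,270:410]
    b=cv2.resize(c,(400,400*c.shape[0]//140),interpolation=3); out.append(cv2.copyMakeBorder(b,0,400-b.shape[0],0,0,0))
cv2.imwrite('pics/p8.png',np.hstack(out))
E
```

```text
26.3 [509.6851 142.6724 349.1218] [ 0.8004  0.2283 -1.1182]
scene tab in tray frame 103 [-10.8167   0.1085  40.3513]
side tab in tray frame 94 [-9.2977  5.4191 39.9698]
```

View pics/p8.png

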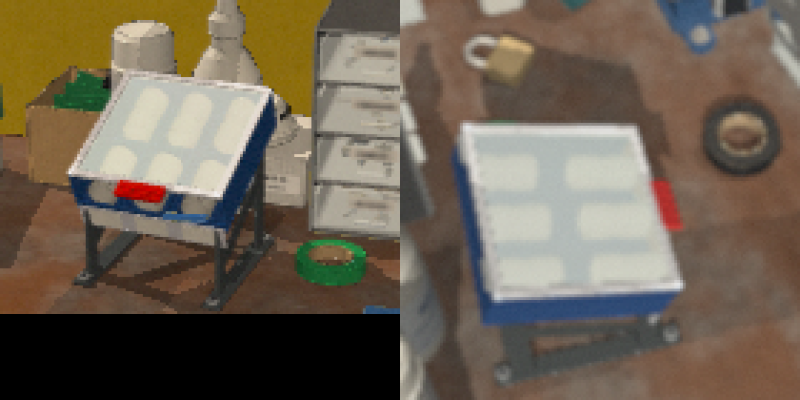

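The cover lies flat on the walls; its tab is 40 off the floor plane, as it should be when closed. All six couplings show through it in two neat rows, and the bystanders are unmoved. Handing in.

```bash
python3 -c "
from h import *
print(robot.job_done())"
```

```text
the job is handed in; nothing more can be done
None
```

The three loose couplings are in the front row of the tray, one per lane with the lower end at the front lip, and the clear cover is closed. I handed the job in at about 26 s of the 58 s allowed.

- **Placing:** I gripped each coupling end to end, because the fingers had no room beside the side walls in the outer lanes. I let each one settle into its cradle and kept the fingers just above it on the downhill side.
- **Couplings, last measured before closing:** all three lay at tray x from 0 to 50 mm, within about 1° of the lane direction and at seated height. The upper row read the same before and after.
- **Cover:** I swung it down from behind with shut fingers and pressed until it stopped firmly. The wrist force reached about 30 N, in line with the cover's normal. The tab then read 40 mm above the tray floor in both fixed cameras, which is the closed height.
- **Final picture:** it shows two neat rows under the flat cover. The padlock and both tape rolls look unmoved, though I judged that by eye and did not measure them.
- **Disagreements:** the side camera put the tab 5 mm sideways of where the scene camera did, probably calibration or mask noise. No other check failed.

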